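# Open the flush hatch of the bench plinth

### The job

I need to get at the pliers in the little well under the flush hatch of the low wooden plinth. First push the aluminium tube by its side so that it rolls off the hatch along the plinth and stops on the dark line inlaid across its end, without lifting it or letting it run past the line; then flip up the recessed ring pull while the hatch is still shut, and lift the hatch by it, swinging it all the way back to its stop. Let go of everything, leave the tube lying along the line and do not disturb the mug and the paint jar that stand beside the plinth.

Things in the scene. Friction and masses are not known exactly. Their poses are not given: they have to be found in the camera images.
- deck: Low fixed wooden plinth, 330 mm along its own x, 170 mm along its own y, 66 mm high. Origin: centre of its underside, on the desk. Its z is up; its x runs lengthwise (crosswise to the robot, roughly to the robot's left) from the end with the inlaid line to the end with the hatch hinge. A well lies under the hatch; a pair of pliers is fixed in it.
- mark (a point): Middle of the dark line, 5 mm wide and 160 mm long, inlaid flush in the plinth's top along the plinth's y, at plinth x = -105 mm, z = 66 mm. The line is 55 mm from the free edge of the hatch and 60 mm from the end of the plinth.
- tube_center (a point): Centre of the loose aluminium tube (closed, dark end caps, thin dark bands near its ends), 40 mm in diameter, 140 mm long, 0.2 kg, lying across the hatch. The point's y is its axis, roughly along the plinth's y; its z is up at the start and turns as it rolls. It rolls when pushed by its side at mid-height; let go at 0.1 m/s it coasts about 15 mm.
- hatch (a joint): Angle of the hatch in rad: 0 shut, 1.9 at its stop (a little past upright). A stiff hinge (0.4 N m friction) lets it stay at any angle. Varnished, rather slippery plywood, 185 mm (plinth x) by 130 mm (plinth y), 30 mm thick, 0.3 kg; shut, its top is level with the plinth's, with 1.5 mm gaps. It covers plinth x -50 to +135 mm.
- hatch_hinge (a point): Middle of the hatch's hinge line, on the top face at plinth x = +135 mm, z = 66 mm; the line runs along the plinth's y.
- hatch_edge (a point): Middle of the hatch's free edge, on its top face, 185 mm from the hinge line; at plinth x = -50 mm when shut. It moves with the hatch: it rises and goes over towards plinth +x as the hatch opens.
- ring_pull (a joint): Angle of the steel ring pull relative to the hatch in rad: 0 lying in its recess, 1.57 square to the hatch, 1.75 its stop. It stays where it is left (0.03 N m friction). The recess in the hatch is 76 mm wide (plinth y), 24 mm deep, from plinth x -40 to +52 mm: beyond the bar, towards the line, 35 mm of it are open, and below the bar 14 mm.
- ring_bar (a point): Middle of the ring pull's free bar: round, 8 mm in diameter, straight for 48 mm, along the plinth's y. Flat, it is at plinth x = -1 mm, y = 0, its centre 6 mm below the hatch's top face. The ring is D-shaped; its opening is 54 mm wide (plinth y) and 38 mm from bar to pivot rod.
- ring_hinge (a point): Middle of the ring pull's pivot rod (8 mm diameter), 46 mm from the bar, at plinth x = +45 mm and 6 mm below the hatch's top face when the hatch is shut; it moves with the hatch. The bar swings up from the line side.
- orange_mug_center (a point): Bystander: orange mug, 68 mm high; point on its axis half-way up.
- primer_jar_center (a point): Bystander: paint jar with black cap, 66 mm across, 70 mm high; centre.
Not all that is in view belongs to the job. Leave any pink look-alike of the part that bears tube_center alone.

How it is judged:
By the outcome, as a careful person would: the job done as asked, in the order asked, and still so for the second after the job is handed in, with the robot touching nothing.
It also fails if it takes over 67 s, if anything falls off the work surface, if the arm or the gripper's body presses on something with over 40 N, if the wrist force passes 120 N, or if a joint passes its speed limit or range.

### The arm

A 6-joint arm with a two-finger parallel gripper is mounted at the origin on a cart in front of the work surface, level with it; the furniture and walls round the work are solid. World frame = base frame: x ahead of the robot, y to its left, z up, the work surface at z = 0. Lengths are in mm, angles in rad, forces in N, time in s.
With the tool pointing down it reaches from about 350 to 775 mm from the base axis. Payload 7.3 kg.
Tool frame: the origin (TCP) lies at the very end of the fingers, on their centre line; the grasp point (between the pads) lies 19 mm behind it; z points along the fingers, y is the line along which they close (so a half turn about z gives the same grasp; the last joint's range is limited). The gripper opens to 92 mm and grips with 3 to 60 N. Pads are 19 mm wide; open, the fingers measure 130 mm over their backs; the gripper's body (75 mm by 190 mm) begins 47 mm behind the grasp point.
Start: joints at [-1.464, 0.342, 1.524, -0, 1.275, -0.146], TCP at [131.333, -508.327, 226.741] pointing down, gripper open.
Joint ranges: [-2.53, 2.53], [-0.77, 2.02], [0.04, 2.7], [-1, 4.14], [0.28, 2.66], [-3.11, 3.11]. Speed limits (rad/s): [2.57, 2.57, 3.14, 3.14, 3.14, 3.14].

### API

Orientations are given as [roll, pitch, yaw] about the fixed x, y, z axes, in that order (R = Rz(yaw) Ry(pitch) Rx(roll)).
In Python, from plant import bot gives the robot as it stands.
- The arm moves only by the tool jog_arm, never from a script. Its argument "targets" is a list of rows, each an object with "xyz": the shift along the tool's x, y, z as a fraction of full scale, a list of three; "spin": the turn about the tool's z as a fraction of full scale. In form: [{"xyz": [x, y, z], "spin": spin}, ...]. A call has exactly 10 rows; each row shifts and turns the commanded pose from where the row before left it, along the tool's axes as they then stand; what a row does not reach is not made up. Full scale, the value 1, is 80 mm for a shift and 0.1 rad for a turn. A row lasts 1/8 s, in which the tool goes at most 62.5 mm and 10.7 degrees, less where a joint would pass 70% of its speed; a pose out of reach is approached as far as the arm can. A call with a number of a shift or a turn outside -1 to 1 is refused whole. A call with a gripper value outside its range is refused whole. "gripper" is the opening in per cent of the stroke, from 0 (shut) to 100 (fully open), set as the call begins (left out, the last holds). The fingers move at their own pace and stop on an object; the grip force is fixed at half the most. Time passes only in rows, so rows that do not move let the fingers close, or fill a call up. It gives the time, the measured TCP pose, the force, the opening and the grip force at its end, in the units of the state.
- bot.get_obs(): the state, without advancing time (a new reading comes with each control period).
- bot.capture(name): name is "scene" or "top"; returns the picture (384x512x3 uint8, blue, green, red); there is no depth.
- bot.get_calibration(name): a dict with "vfov" (degrees; the focal length in pixels is half the picture's height over the tangent of half this angle, whatever the lens; pixels are square), "cx", "cy" (the principal point, pixels), "k1" (the pictures are not rectified: a ray, as slopes to the right and down, at radius r is drawn at 1 + k1 r^2 times it, then the intrinsics apply), "eye" and "rotation" of the camera in the world. Camera axes: x right, y down, z forward; pixel columns grow to the right and rows downward; lengths in mm; the calibration is good to about 2 mm. A picture is of the moment at which its call begins. get_calibration takes no time and is no camera call.
- bot.close_job(): hands the job in; it is judged then, once.
The state is a dict: "time": time; "joint_positions": joint angles; "dq": joint speeds; "tau": joint torques, N m; "tool_pos": TCP position; "tcp_rot": TCP orientation; "contact_force": force on the tool from outside, world axes, zero at the start; "moment": the same for the moment, N m; "grip_width": finger opening in mm; "finger_force": force on a finger pad.
Only numpy, scipy, OpenCV 4.12 (cv2) and the standard library are available. Lean on these libraries where they do the work, as an engineer would, in place of code of your own. Each camera call takes 0.05 s, during which the arm holds its last target. There are 200 camera calls.

## Working session

There is one attempt and no reset: what is moved stays moved. The work goes in short steps, Python scripts to look and compute and a tool call to move; the robot and the scene stay as the last step left them, time stands still between calls to the robot, and variables do not carry over. Pictures are saved under pics/ and viewed, at most 10 in all, crops included, and the job is handed in when it is done.

Besides the shell and the picture viewer there is one more tool, called after "Request:" as name(argument=value, ...) on one line, values as JSON. jog_arm: Moves the arm, as the interface text tells. Shift numbers are shares of 80 mm and turn numbers shares of 0.1 rad, none past 1 either way. Its arguments: {"type":"object","properties":{"targets":{"type":"array","items":{"type":"object","properties":{"xyz":{"type":"array","items":{"type":"number"}},"spin":{"type":"number"}}}},"gripper":{"type":"number"}},"required":["targets"]}

```bash
mkdir -p pics; ls; python3 - <<'E'
from plant import bot
import cv2,numpy as np
for n in("scene","top"):
    cv2.imwrite(f"pics/{n}0.png",bot.capture(n)); print(n,bot.get_calibration(n))
o=bot.get_obs();print(o)
E
```

```text
pics
scene {'vfov': 45.6738419510632, 'cx': 256.9375180245458, 'cy': 180.18645055656657, 'k1': -0.1760507107997213, 'eye': array([-564.8006863 , 1134.58795411,  851.16021712]), 'rotation': array([-2.02149853,  0.01102152, -2.32372609])}
top {'vfov': 55.21106007217423, 'cx': 254.70445603112208, 'cy': 189.2480814024292, 'k1': -0.040030952332274744, 'eye': array([ 473.21495798,  100.38816794, 1388.21419218]), 'rotation': array([-3.09030021, -0.01181278, -1.55914779])}
{'time': 0.1, 'joint_positions': array([-1.46398178e+00,  3.42645516e-01,  1.52494434e+00, -1.16994969e-05,
        1.27540450e+00, -1.46007443e-01]), 'dq': array([ 0.00065812, -0.00081095, -0.00196456,  0.00019524,  0.0024647 ,
       -0.00027515]), 'tau': array([ 2.43562783e-03, -4.32004344e+01, -2.44694299e+01,  7.21784472e-02,
        5.25608927e-02, -3.63082449e-05]), 'tool_pos': array([ 131.2958004 , -507.9287724 ,  226.11039869]), 'tcp_rot': array([-3.14020424e+00, -1.92863909e-04,  2.52825269e-01]), 'contact_force': array([0.15718496, 0.19221428, 0.17037267]), 'moment': array([-0.0432181 , -0.02717315,  0.05731861]), 'finger_force': 0.0, 'grip_width': 91.55041210341192}
```

View pics/scene0.png

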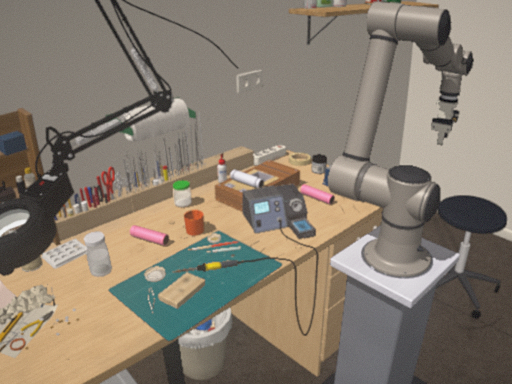

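View pics/top0.png

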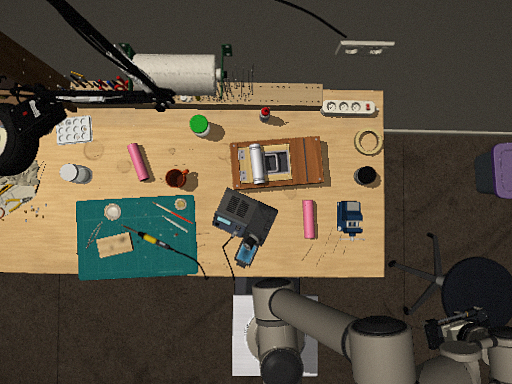

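The scene view shows the plinth at about (258,185) behind the soldering station. The top view shows the plinth at about (278,162), with the tube at (257,163), the dark line near x≈313, the mug at (177,178) and the black-cap jar at (366,175).

```bash
cat > h.py <<'E'
import cv2,numpy as np
from scipy.spatial.transform import Rotation as R
from plant import bot
def cam(n):
    c=bot.get_calibration(n); f=192/np.tan(np.radians(c['vfov']/2))
    return c,f,R.from_euler('xyz',c['rotation']).as_matrix()
def ray(n,u,v):
    c,f,M=cam(n); d=np.array([(u-c['cx'])/f,(v-c['cy'])/f]); s=d.copy()
    for _ in range(20): s=d/(1+c['k1']*(s@s))
    return c['eye'],M@np.array([s[0],s[1],1.])
def onz(n,u,v,z):
    e,d=ray(n,u,v); return e+d*(z-e[2])/d[2]
def proj(n,p):
    c,f,M=cam(n); q=M.T@(np.asarray(p,float)-c['eye']); s=q[:2]/q[2]; s=s*(1+c['k1']*(s@s)); return s*f+[c['cx'],c['cy']]
def crop(n,name,x,y,w,h,k,im=None):
    im=bot.capture(n) if im is None else im
    cv2.imwrite(name,cv2.resize(im[y:y+h,x:x+w],None,fx=k,fy=k,interpolation=cv2.INTER_CUBIC))
E
python3 - <<'E'
from h import *
a=cv2.imread('pics/top0.png');b=cv2.imread('pics/scene0.png')
A=cv2.resize(a[130:196,225:335],(770,462),interpolation=cv2.INTER_CUBIC)
cv2.imwrite('pics/c1.png',A)
crop('scene','pics/c2.png',205,145,110,75,7,b)
print(cam('top')[2],cam('scene')[2][:,2],onz('top',278,162,66))
E
```

```text
[[ 0.01164746 -0.99861002  0.05140389]
 [-0.99986239 -0.01223854 -0.01119897]
 [ 0.01181251 -0.05126638 -0.99861515]] [ 0.66010576 -0.61199515 -0.43557126] [641.17960347   2.29066155  66.        ]
```

View pics/c1.png

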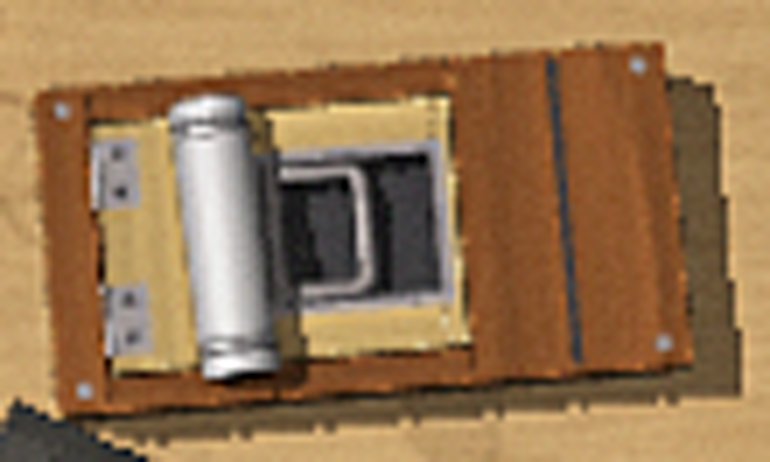

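View pics/c2.png

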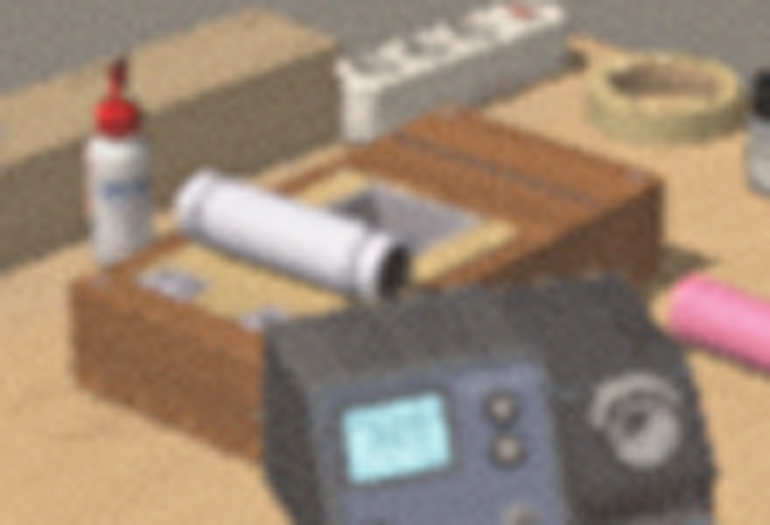

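The crop c1 shows the plinth top corners at about (38,92), (662,44), (692,366) and (62,414). The inlaid line runs (549,60)–(578,360), the tube (208,98)–(240,374), and the ring bar sits at about (366,232).

```bash
python3 - <<'E'
from h import *
P=lambda x,y,z:onz('top',225+(x+.5)/7-.5,130+(y+.5)/7-.5,z)
C=[P(*c,66) for c in[(38,92),(662,44),(692,366),(62,414)]]
for c in C:print(c.round(1))
ctr=np.mean(C,0)
ex=(C[0]+C[3]-C[1]-C[2]);ex/=np.linalg.norm(ex);ey=np.array([-ex[1],ex[0],0])
print('ctr',ctr,'yaw',np.arctan2(ex[1],ex[0]), 'len',np.linalg.norm(C[0]-C[1]),np.linalg.norm(C[0]-C[3]))
def loc(p):return ((p-ctr)@ex).round(1),((p-ctr)@ey).round(1)
for nm,q in dict(l1=(549,60,66),l2=(578,360,66),bar=(366,232,60),t1=(208,98,96),t2=(240,374,96),hx1=(446,98,66),hx2=(468,345,66),tl=(192,240,86),tr=(258,240,86)).items(): print(nm,P(*q).round(1),loc(P(*q)))
# mug/jar
for n,u,v,z in[('mug',176,179,68),('jar',365,175,70),('station',250,212,80)]:p=onz('top',u,v,z);print(n,p,loc(p))
E
```

```text
[709.3 177.2  66. ]
[ 739.2 -147.3   66. ]
[ 571.1 -163.1   66. ]
[542.3 162.3  66. ]
ctr [640.47267908   7.27258738  66.        ] yaw 1.6609973889957013 len 325.8432850735785 167.69800998931743
l1 [729.8 -88.2  66. ] (np.float64(-103.1), np.float64(-80.4))
l2 [ 573.5 -103.9   66. ] (np.float64(-104.7), np.float64(76.7))
bar [639.3   6.   60. ] (np.float64(-1.2), np.float64(1.3))
t1 [702.   89.3  96. ] (np.float64(76.1), np.float64(-68.7))
t2 [562.   71.5  96. ] (np.float64(71.0), np.float64(72.4))
hx1 [709.1 -34.6  66. ] (np.float64(-47.9), np.float64(-64.6))
hx2 [580.5 -46.8  66. ] (np.float64(-48.5), np.float64(64.6))
tl [630.7  96.5  86. ] (np.float64(89.7), np.float64(1.6))
tr [631.2  62.9  86. ] (np.float64(56.2), np.float64(4.2))
mug [574.67128772 369.61313548  68.        ] (np.float64(366.8), np.float64(32.9))
jar [ 597.74141729 -314.01606341   70.        ] (np.float64(-316.1), np.float64(71.5))
station [459.33065509 101.50503175  80.        ] (np.float64(110.2), np.float64(171.9))
```

```bash
cat >> h.py <<'E'
YAW=1.664; C0=np.array([640.5,8.0])
EX=np.array([np.cos(YAW),np.sin(YAW)]);EY=np.array([-EX[1],EX[0]])
def w(x,y=0): return C0+x*EX+y*EY
def l(p): d=np.asarray(p)[:2]-C0; return np.array([d@EX,d@EY])
def plan(p,yaw,tgt,tyaw,n):
    "tool-axis rows for an even straight move with an even turn"
    d=(np.asarray(tgt)-p)/n; s=(tyaw-yaw)/n
    for i in range(n):
        a=yaw+s*i; t=R.from_euler('xyz',[np.pi,0,a]).inv().apply(d)/80
        print([round(float(v),3) for v in t],'spin',round(-s/.1,3))
def st(full=1):
    o=bot.get_obs();p=o['tool_pos'];y=o['tcp_rot'][2]
    print('t',round(o['time'],2),'p',p.round(1),'rpy',o['tcp_rot'].round(3),'loc',l(p).round(1),'F',o['contact_force'].round(1),'g',round(o['grip_width'],1),round(o['finger_force'],1))
    return p,y
E
python3 - <<'E'
from h import *
p,y=st()
plan(p,y,[*w(122,0),200],YAW,20)
E
```

```text
t 0.1 p [ 131.3 -507.9  226.1] rpy [-3.14  -0.     0.253] loc [-466.3  555. ] F [0.2 0.2 0.2] g 91.6 0.0
[0.401, -0.308, 0.016] spin -0.706
[0.422, -0.279, 0.016] spin -0.706
[0.44, -0.248, 0.016] spin -0.706
[0.457, -0.217, 0.016] spin -0.706
[0.471, -0.184, 0.016] spin -0.706
[0.483, -0.15, 0.016] spin -0.706
[0.492, -0.116, 0.016] spin -0.706
[0.499, -0.081, 0.016] spin -0.706
[0.503, -0.046, 0.016] spin -0.706
[0.505, -0.01, 0.016] spin -0.706
[0.505, 0.026, 0.016] spin -0.706
[0.502, 0.061, 0.016] spin -0.706
[0.496, 0.096, 0.016] spin -0.706
[0.488, 0.131, 0.016] spin -0.706
[0.478, 0.165, 0.016] spin -0.706
[0.465, 0.198, 0.016] spin -0.706
[0.45, 0.231, 0.016] spin -0.706
[0.432, 0.262, 0.016] spin -0.706
[0.413, 0.292, 0.016] spin -0.706
[0.391, 0.32, 0.016] spin -0.706
```

Request:
jog_arm(targets=[{"xyz": [0.4,-0.31,0.0],"spin": -0.7},{"xyz": [0.42,-0.28,0.0],"spin": -0.7},{"xyz": [0.44,-0.25,0.0],"spin": -0.7},{"xyz": [0.46,-0.22,0.0],"spin": -0.7},{"xyz": [0.47,-0.18,0.0],"spin": -0.7},{"xyz": [0.48,-0.15,0.0],"spin": -0.7},{"xyz": [0.49,-0.12,0.0],"spin": -0.7},{"xyz": [0.5,-0.08,0.0],"spin": -0.7},{"xyz": [0.5,-0.05,0.0],"spin": -0.7},{"xyz": [0.5,-0.01,0.0],"spin": -0.7}], gripper=100)

```text
time: 1.35
tool_pos: [380.4, -189.0, 226.5]
tcp_rot: [-3.141, 0.0, 0.955]
contact_force: [0.7, -0.5, -0.1]
grip_width: 91.9
finger_force: 0.0
```

Request:
jog_arm(targets=[{"xyz": [0.5,0.03,0.0],"spin": -0.7},{"xyz": [0.5,0.06,0.0],"spin": -0.7},{"xyz": [0.5,0.1,0.0],"spin": -0.7},{"xyz": [0.49,0.13,0.0],"spin": -0.7},{"xyz": [0.48,0.16,0.0],"spin": -0.7},{"xyz": [0.46,0.2,0.0],"spin": -0.7},{"xyz": [0.45,0.23,0.0],"spin": -0.7},{"xyz": [0.43,0.26,0.0],"spin": -0.7},{"xyz": [0.41,0.29,0.0],"spin": -0.7},{"xyz": [0.39,0.32,0.0],"spin": -0.7}])

```text
time: 2.6
tool_pos: [631.5, 126.7, 226.1]
tcp_rot: [-3.141, 0.0, 1.655]
contact_force: [-0.1, -0.3, 0.0]
grip_width: 92.1
finger_force: 0.0
```

```bash
python3 - <<'E'
from h import *
p,y=st()
plan(p,y,[*w(122,0),77],YAW,1)
im=bot.capture('top');A=crop('top','pics/c3.png',205,110,140,105,5,im)
E
```

```text
t 2.6 p [631.5 126.7 226.1] rpy [-3.141  0.     1.655] loc [119.   -2.1] F [-0.1 -0.3  0. ] g 92.1 0.0
[0.037, -0.026, 1.864] spin -0.088
```

View pics/c3.png

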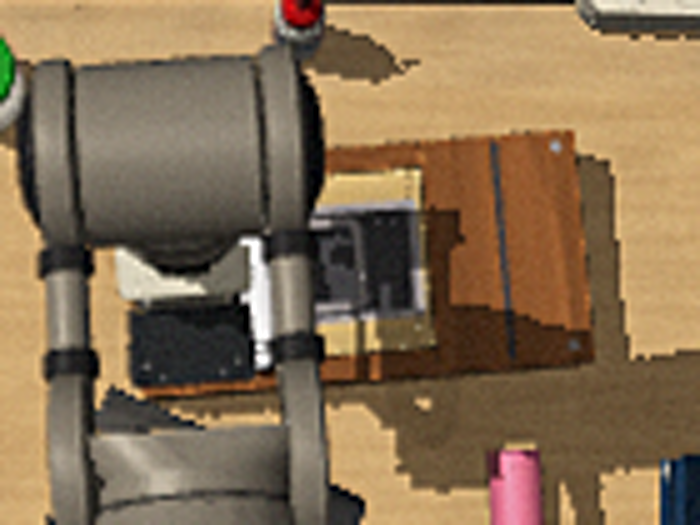

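The top crop shows the gripper above the hinge side of the plinth, behind the tube's visible edge at crop (262,300), with the path towards the line clear.

Request:
jog_arm(targets=[{"xyz": [0.04,-0.02,0.4],"spin": -0.09},{"xyz": [0,0,0.5],"spin": 0},{"xyz": [0,0,0.5],"spin": 0},{"xyz": [0,0,0.3],"spin": 0},{"xyz": [0,0,0.16],"spin": 0},{"xyz": [-0.1,0,0],"spin": 0},{"xyz": [-0.1,0,0],"spin": 0},{"xyz": [-0.08,0,0],"spin": 0},{"xyz": [-0.04,0,0],"spin": 0},{"xyz": [0,0,0],"spin": 0}])

```text
time: 3.9
tool_pos: [631.6, 102.8, 78.2]
tcp_rot: [3.141, 0.0, 1.661]
contact_force: [-0.7, 1.0, -0.9]
grip_width: 91.6
finger_force: 0.0
```

```bash
python3 - <<'E'
from h import *
p,y=st()
E
```

```text
t 3.9 p [631.6 102.8  78.2] rpy [3.141 0.    1.661] loc [95.2  0. ] F [-0.7  1.  -0.9] g 91.6 0.0
```

Request:
jog_arm(targets=[{"xyz": [-0.04,0,0],"spin": 0},{"xyz": [-0.08,0,0],"spin": 0},{"xyz": [-0.1,0,0],"spin": 0},{"xyz": [-0.12,0,0],"spin": 0},{"xyz": [-0.14,0,0],"spin": 0},{"xyz": [-0.14,0,0],"spin": 0},{"xyz": [-0.14,0,0],"spin": 0},{"xyz": [-0.14,0,0],"spin": 0},{"xyz": [-0.14,0,0],"spin": 0},{"xyz": [-0.14,0,0],"spin": 0}])

```text
time: 5.15
tool_pos: [640.1, 8.4, 77.9]
tcp_rot: [-3.142, 0.0, 1.662]
contact_force: [-0.4, 0.2, 0.4]
grip_width: 92.0
finger_force: 0.0
```

Request:
jog_arm(targets=[{"xyz": [-0.12,0,0],"spin": 0},{"xyz": [-0.1,0,0],"spin": 0},{"xyz": [-0.08,0,0],"spin": 0},{"xyz": [-0.07,0,0],"spin": 0},{"xyz": [-0.06,0,0],"spin": 0},{"xyz": [-0.05,0,0],"spin": 0},{"xyz": [-0.04,0,0],"spin": 0},{"xyz": [-0.03,0,0],"spin": 0},{"xyz": [-0.02,0,0],"spin": 0},{"xyz": [0,0,0],"spin": 0}])

```text
time: 6.4
tool_pos: [644.2, -36.3, 77.9]
tcp_rot: [3.142, 0.0, 1.662]
contact_force: [-0.6, 0.3, -0.3]
grip_width: 91.6
finger_force: 0.0
```

```bash
python3 - <<'E'
from h import *
p,y=st()
a=bot.capture('top');b=bot.capture('scene');cv2.imwrite('pics/t4.png',a)
A=cv2.resize(a[125:205,240:340],(500,400),interpolation=cv2.INTER_CUBIC)
B=cv2.resize(b[145:225,235:295],(300,400),interpolation=cv2.INTER_CUBIC)
cv2.imwrite('pics/c4.png',np.hstack([A,B]))
E
```

```text
t 6.4 p [644.2 -36.3  77.9] rpy [3.142 0.    1.662] loc [-44.5   0.5] F [-0.6  0.3 -0.3] g 91.6 0.0
```

View pics/c4.png

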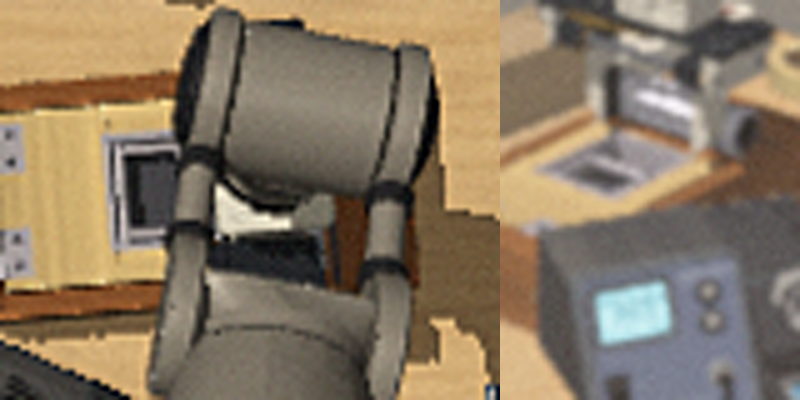

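The crop shows the tube on the line side of the fingers, its robot-side end cap at crop (735,128) in the scene view, and in front of both fingers.

```bash
python3 - <<'E'
from h import *
e=onz('scene',235+235.5/5-.5,145+128.5/5-.5,86);print(e,l(e))
# check camera bias: line end/hatch edge in scene0 crop c2: line (390,135)-(600,205)
for q in[(390,135),(598,205),(660,182)]:
    g=onz('scene',205+(q[0]+.5)/7-.5,145+(q[1]+.5)/7-.5,66);print(q,l(g).round(1))
E
```

```text
[592.59408401 -74.72836662  86.        ] [-77.9107535   55.39741797]
(390, 135) [-104.3  -82. ]
(598, 205) [-106.3   76.7]
(660, 182) [-155.4   85. ]
```

Request:
jog_arm(targets=[{"xyz": [-0.02,0,0],"spin": 0},{"xyz": [-0.03,0,0],"spin": 0},{"xyz": [-0.04,0,0],"spin": 0},{"xyz": [-0.05,0,0],"spin": 0},{"xyz": [-0.05,0,0],"spin": 0},{"xyz": [-0.04,0,0],"spin": 0},{"xyz": [-0.03,0,0],"spin": 0},{"xyz": [-0.02,0,0],"spin": 0},{"xyz": [-0.01,0,0],"spin": 0},{"xyz": [0,0,0],"spin": 0}])

```text
time: 7.75
tool_pos: [646.3, -59.4, 77.9]
tcp_rot: [-3.142, 0.0, 1.662]
contact_force: [0.8, 0.0, 0.3]
grip_width: 92.1
finger_force: 0.0
```

Request:
jog_arm(targets=[{"xyz": [0.05,0,0],"spin": 0},{"xyz": [0.2,0,0],"spin": 0},{"xyz": [0.4,0,0],"spin": 0},{"xyz": [0.5,0,0],"spin": 0},{"xyz": [0.5,0,0],"spin": 0},{"xyz": [0.4,0,0],"spin": 0},{"xyz": [0.2,0,0],"spin": 0},{"xyz": [0.1,0,0],"spin": 0},{"xyz": [0,0,0],"spin": 0},{"xyz": [0,0,0],"spin": 0}])

```text
time: 9.0
tool_pos: [629.4, 126.8, 77.8]
tcp_rot: [-3.142, 0.0, 1.661]
contact_force: [-0.1, -0.0, -0.2]
grip_width: 91.4
finger_force: 0.0
```

```bash
python3 - <<'E'
from h import *
p,y=st()
a=bot.capture('top');b=bot.capture('scene');cv2.imwrite('pics/t5.png',a)
A=cv2.resize(a[130:196,275:335],(480,528),interpolation=cv2.INTER_CUBIC)
B=cv2.resize(b[145:211,245:285],(320,528),interpolation=cv2.INTER_CUBIC)
cv2.imwrite('pics/c5.png',np.hstack([A,B]))
E
```

```text
t 9.0 p [629.4 126.8  77.8] rpy [-3.142  0.     1.661] loc [119.3  -0. ] F [-0.1 -0.  -0.2] g 91.4 0.0
```

View pics/c5.png

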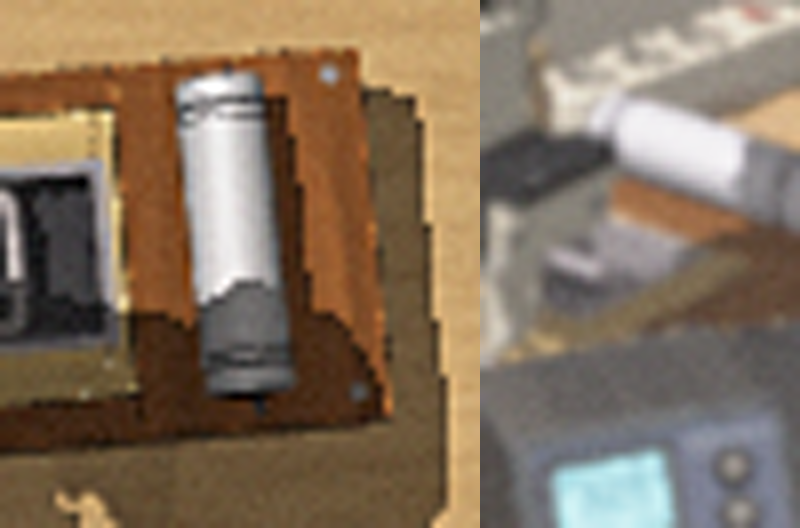

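The crop shows the tube lying almost on the line: its ends are centred at (220,85) and (251,385), and the line peeks out at (229,66) and (260,407).

```bash
python3 - <<'E'
from h import *
P=lambda x,y,z:l(onz('top',275+(x+.5)/8-.5,130+(y+.5)/8-.5,z)).round(1)
for q in[(220,85,86),(251,385,86),(220,75,86),(251,395,86),(229,66,66),(260,407,66),(176,95,86),(264,95,86),(207,375,86),(295,375,86)]:print(q,P(*q))
E
```

```text
(220, 85, 86) [-96.9 -69.3]
(251, 385, 86) [-98.7  66.2]
(220, 75, 86) [-97.3 -73.8]
(251, 395, 86) [-98.3  70.7]
(229, 66, 66) [-104.9  -81.2]
(260, 407, 66) [-105.1   75.1]
(176, 95, 86) [-76.8 -66.3]
(264, 95, 86) [-116.2  -63.2]
(207, 375, 86) [-79.5  60.2]
(295, 375, 86) [-118.7   63.3]
```

Request:
jog_arm(targets=[{"xyz": [-0.15,0,0],"spin": 0},{"xyz": [-0.3,0,0],"spin": 0},{"xyz": [-0.4,0,0],"spin": 0},{"xyz": [-0.4,0,0],"spin": 0},{"xyz": [-0.4,0,0],"spin": 0},{"xyz": [-0.3,0,0],"spin": 0},{"xyz": [-0.2,0,0],"spin": 0},{"xyz": [-0.06,0,0],"spin": 0},{"xyz": [0,0,0],"spin": 0},{"xyz": [0,0,0],"spin": 0}])

```text
time: 10.35
tool_pos: [645.2, -47.2, 77.9]
tcp_rot: [-3.141, -0.0, 1.663]
contact_force: [0.2, 0.6, -0.5]
grip_width: 91.5
finger_force: 0.0
```

```bash
python3 -c "
from h import *
st()"
```

```text
t 10.35 p [645.2 -47.2  77.9] rpy [-3.141 -0.     1.663] loc [-55.4   0.5] F [ 0.2  0.6 -0.5] g 91.5 0.0
```

Now 19.2 mm more: 0.24 in all.

Request:
jog_arm(targets=[{"xyz": [-0.03,0,0],"spin": 0},{"xyz": [-0.05,0,0],"spin": 0},{"xyz": [-0.04,0,0],"spin": 0},{"xyz": [-0.03,0,0],"spin": 0},{"xyz": [-0.03,0,0],"spin": 0},{"xyz": [-0.03,0,0],"spin": 0},{"xyz": [-0.02,0,0],"spin": 0},{"xyz": [-0.01,0,0],"spin": 0},{"xyz": [0,0,0],"spin": 0},{"xyz": [0,0,0],"spin": 0}])

```text
time: 11.6
tool_pos: [647.0, -67.3, 77.9]
tcp_rot: [-3.142, 0.0, 1.662]
contact_force: [1.2, -1.1, 0.7]
grip_width: 92.1
finger_force: 0.0
```

```bash
python3 -c "
from h import *
st()"
```

```text
t 11.6 p [647.  -67.3  77.9] rpy [-3.142  0.     1.662] loc [-75.6   0.5] F [ 1.2 -1.1  0.7] g 92.1 0.0
```

Request:
jog_arm(targets=[{"xyz": [0.05,0,0],"spin": 0},{"xyz": [0.2,0,0],"spin": 0},{"xyz": [0.4,0,-0.1],"spin": 0},{"xyz": [0.5,0,-0.2],"spin": 0},{"xyz": [0.5,0,-0.2],"spin": 0},{"xyz": [0.4,0,-0.2],"spin": 0},{"xyz": [0.2,0,-0.2],"spin": 0},{"xyz": [0.1,0,0],"spin": 0},{"xyz": [0,0,0],"spin": 0.8},{"xyz": [0,0,0],"spin": 1}], gripper=28)

```text
time: 12.85
tool_pos: [629.7, 119.1, 149.0]
tcp_rot: [-3.14, 0.001, 1.478]
contact_force: [-0.4, -0.7, -0.6]
grip_width: 26.2
finger_force: 0.0
```

```bash
python3 - <<'E'
from h import *
p,y=st()
a=bot.capture('top')
A=cv2.resize(a[130:196,275:335],(480,528),interpolation=cv2.INTER_CUBIC)
cv2.imwrite('pics/c6.png',A)
E
```

```text
t 12.85 p [629.7 119.1 149. ] rpy [-3.140e+00  1.000e-03  1.478e+00] loc [111.6   0.5] F [-0.4 -0.7 -0.6] g 26.2 0.0
```

View pics/c6.png

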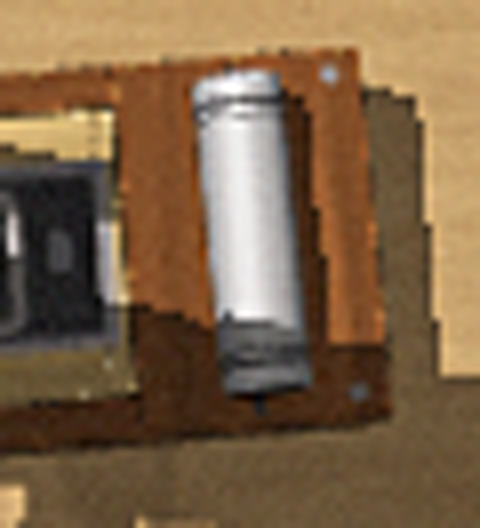

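The crop shows the tube covering the line, ends centred at (238,95) and (266,375), which puts it within about 1 mm of the line along its whole length.

```bash
python3 - <<'E'
from h import *
p,y=st()
plan(p,y,[*w(-1.2,0),110],YAW-np.pi/2,15)
E
```

```text
t 12.9 p [629.7 119.  148.9] rpy [-3.140e+00  1.000e-03  1.474e+00] loc [111.5   0.4] F [-0.3  0.  -0.2] g 25.8 0.0
[-0.092, 0.018, 0.032] spin 0.92
[-0.09, 0.027, 0.032] spin 0.92
[-0.087, 0.035, 0.032] spin 0.92
[-0.084, 0.043, 0.032] spin 0.92
[-0.079, 0.05, 0.032] spin 0.92
[-0.075, 0.057, 0.032] spin 0.92
[-0.069, 0.064, 0.032] spin 0.92
[-0.063, 0.07, 0.032] spin 0.92
[-0.056, 0.075, 0.032] spin 0.92
[-0.049, 0.08, 0.032] spin 0.92
[-0.041, 0.084, 0.032] spin 0.92
[-0.033, 0.088, 0.032] spin 0.92
[-0.025, 0.09, 0.032] spin 0.92
[-0.017, 0.092, 0.032] spin 0.92
[-0.008, 0.094, 0.032] spin 0.92
```

Request:
jog_arm(targets=[{"xyz": [-0.09,0.02,0.03],"spin": 0.92},{"xyz": [-0.09,0.03,0.03],"spin": 0.92},{"xyz": [-0.09,0.035,0.03],"spin": 0.92},{"xyz": [-0.085,0.045,0.03],"spin": 0.92},{"xyz": [-0.08,0.05,0.03],"spin": 0.92},{"xyz": [-0.075,0.055,0.03],"spin": 0.92},{"xyz": [-0.07,0.065,0.03],"spin": 0.92},{"xyz": [-0.065,0.07,0.03],"spin": 0.92},{"xyz": [-0.055,0.075,0.03],"spin": 0.92},{"xyz": [-0.05,0.08,0.03],"spin": 0.92}])

```text
time: 14.15
tool_pos: [637.8, 43.5, 125.0]
tcp_rot: [-3.141, 0.001, 0.559]
contact_force: [0.8, -0.5, 0.3]
grip_width: 25.8
finger_force: 0.0
```

Request:
jog_arm(targets=[{"xyz": [-0.04,0.085,0.03],"spin": 0.92},{"xyz": [-0.035,0.09,0.03],"spin": 0.92},{"xyz": [-0.025,0.09,0.03],"spin": 0.92},{"xyz": [-0.015,0.09,0.03],"spin": 0.92},{"xyz": [-0.01,0.09,0.03],"spin": 0.92},{"xyz": [0,0,0],"spin": 0},{"xyz": [0,0,0],"spin": 0},{"xyz": [0,0,0],"spin": 0},{"xyz": [0,0,0],"spin": 0},{"xyz": [0,0,0],"spin": 0}])

```text
time: 15.4
tool_pos: [642.0, 7.8, 114.0]
tcp_rot: [3.142, -0.0, 0.102]
contact_force: [-0.4, 0.3, -0.2]
grip_width: 25.6
finger_force: 0.0
```

```bash
python3 - <<'E'
from h import *
p,y=st()
plan(p,y,[*w(-1.2,0),49],YAW-np.pi/2,1)
b=bot.capture('scene')
crop('scene','pics/c7.png',225,135,70,70,8,b)
E
```

```text
t 15.4 p [642.    7.8 114. ] rpy [ 3.142 -0.     0.102] loc [-0.3 -1.5] F [-0.4  0.3 -0.2] g 25.6 0.0
[-0.019, 0.011, 0.812] spin 0.092
```

View pics/c7.png

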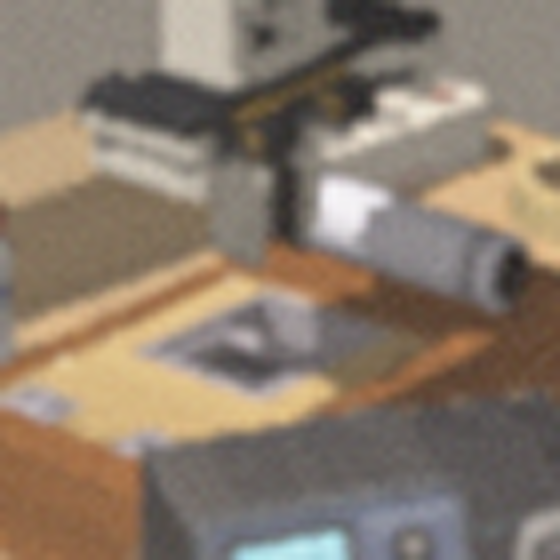

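The scene crop shows the fingers hanging above the ring recess (tips near crop (250,250)), the tube lying clear to the right and the ring still flat.

Request:
jog_arm(targets=[{"xyz": [-0.02,0.01,0.1],"spin": 0.09},{"xyz": [0,0,0.2],"spin": 0},{"xyz": [0,0,0.2],"spin": 0},{"xyz": [0,0,0.15],"spin": 0},{"xyz": [0,0,0.1],"spin": 0},{"xyz": [0,0,0.06],"spin": 0},{"xyz": [0,0,0],"spin": 0},{"xyz": [0,0,0],"spin": 0},{"xyz": [0,0,0],"spin": 0},{"xyz": [0,0,0],"spin": 0}])

```text
time: 16.7
tool_pos: [640.7, 6.7, 49.4]
tcp_rot: [3.141, -0.0, 0.093]
contact_force: [0.0, 0.7, -0.0]
grip_width: 25.7
finger_force: 0.0
```

No contact force, so close on the bar.

Request:
jog_arm(targets=[{"xyz": [0,0,0],"spin": 0},{"xyz": [0,0,0],"spin": 0},{"xyz": [0,0,0],"spin": 0},{"xyz": [0,0,0],"spin": 0},{"xyz": [0,0,0],"spin": 0},{"xyz": [0,0,0],"spin": 0},{"xyz": [0,0,0],"spin": 0},{"xyz": [0,0,0],"spin": 0},{"xyz": [0,0,0],"spin": 0},{"xyz": [0,0,0],"spin": 0}], gripper=0)

```text
time: 17.95
tool_pos: [640.8, 4.3, 49.2]
tcp_rot: [3.138, -0.0, 0.093]
contact_force: [-0.7, -8.7, -0.4]
grip_width: 6.8
finger_force: 30.0
```

Request:
jog_arm(targets=[{"xyz": [0,0.03,0],"spin": 0},{"xyz": [0,-0.005,-0.086],"spin": 0},{"xyz": [0,-0.02,-0.084],"spin": 0},{"xyz": [0,-0.03,-0.08],"spin": 0},{"xyz": [0,-0.045,-0.075],"spin": 0},{"xyz": [0,-0.055,-0.068],"spin": 0},{"xyz": [0,0,0],"spin": 0},{"xyz": [0,0,0],"spin": 0},{"xyz": [0,0,0],"spin": 0},{"xyz": [0,0,0],"spin": 0}])

```text
time: 19.2
tool_pos: [639.8, 15.8, 82.1]
tcp_rot: [3.14, -0.001, 0.093]
contact_force: [-1.4, -6.6, 2.6]
grip_width: 7.0
finger_force: 30.0
```

Request:
jog_arm(targets=[{"xyz": [0,-0.06,-0.059],"spin": 0},{"xyz": [0,-0.07,-0.049],"spin": 0},{"xyz": [0,-0.078,-0.037],"spin": 0},{"xyz": [0,-0.08,-0.025],"spin": 0},{"xyz": [0,-0.07,-0.01],"spin": 0},{"xyz": [0,0,0],"spin": 0},{"xyz": [0,0,0],"spin": 0},{"xyz": [0,0,0],"spin": 0},{"xyz": [0,0,0],"spin": 0},{"xyz": [0,0,0],"spin": 0}])

```text
time: 20.45
tool_pos: [637.3, 45.1, 97.2]
tcp_rot: [3.141, -0.002, 0.093]
contact_force: [-1.2, -4.0, 5.1]
grip_width: 7.1
finger_force: 30.0
```

```bash
python3 - <<'E'
from h import *
p,y=st()
b=bot.capture('scene')
crop('scene','pics/c8.png',225,135,70,70,8,b)
E
```

```text
t 20.45 p [637.3  45.1  97.2] rpy [ 3.141e+00 -2.000e-03  9.300e-02] loc [37.3 -0.2] F [-1.2 -4.   5.1] g 7.1 30.0
```

View pics/c8.png

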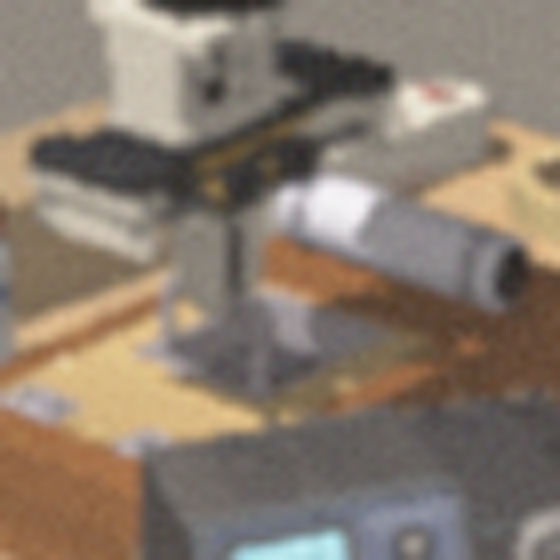

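The crop shows the ring standing upright in the closed fingers above the recess, with the hatch still shut and the tube undisturbed.

Request:
jog_arm(targets=[{"xyz": [0,-0.05,0],"spin": 0},{"xyz": [0,0,-0.065],"spin": 0},{"xyz": [0,0,-0.13],"spin": 0},{"xyz": [0,-0.015,-0.13],"spin": 0},{"xyz": [0,-0.03,-0.126],"spin": 0},{"xyz": [0,-0.045,-0.122],"spin": 0},{"xyz": [0,-0.03,-0.06],"spin": 0},{"xyz": [0,0,0],"spin": 0},{"xyz": [0,0,0],"spin": 0},{"xyz": [0,0,0],"spin": 0}])

```text
time: 21.75
tool_pos: [635.9, 58.6, 146.4]
tcp_rot: [3.141, -0.001, 0.093]
contact_force: [1.7, 0.8, 1.6]
grip_width: 6.9
finger_force: 30.0
```

```bash
python3 - <<'E'
from h import *
p,y=st()
b=bot.capture('scene')
crop('scene','pics/c9.png',225,125,70,75,8,b)
E
```

```text
t 21.75 p [635.9  58.6 146.4] rpy [ 3.141e+00 -1.000e-03  9.300e-02] loc [50.9 -0.1] F [1.7 0.8 1.6] g 6.9 30.0
```

View pics/c9.png

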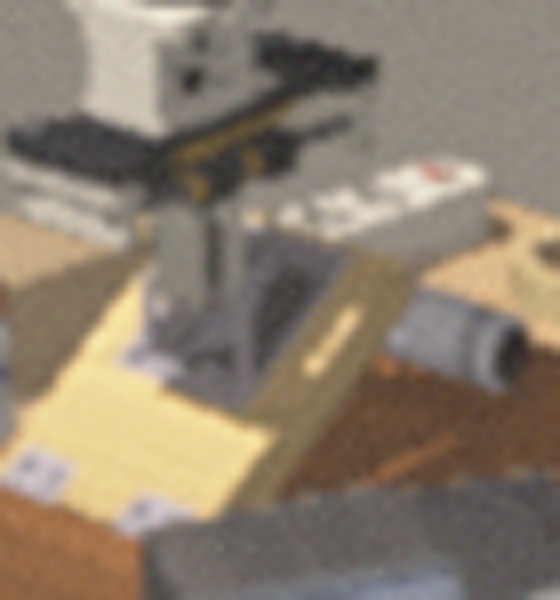

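The crop shows the hatch raised about 0.55 rad by the ring, with the pads still on the bar and the tube in place behind. That was more pictures than the limit allows (11 viewed against 10), so I continue on numbers only.

Request:
jog_arm(targets=[{"xyz": [0,-0.035,-0.055],"spin": 0},{"xyz": [0,-0.035,-0.055],"spin": 0},{"xyz": [0,-0.085,-0.106],"spin": 0},{"xyz": [0,-0.096,-0.095],"spin": 0},{"xyz": [0,-0.107,-0.083],"spin": 0},{"xyz": [0,-0.055,-0.034],"spin": 0},{"xyz": [0,-0.055,-0.03],"spin": 0},{"xyz": [0,0,0],"spin": 0},{"xyz": [0,0,0],"spin": 0},{"xyz": [0,0,0],"spin": 0}])

```text
time: 23.05
tool_pos: [632.2, 95.5, 181.2]
tcp_rot: [3.141, 0.001, 0.093]
contact_force: [4.9, -2.2, -5.9]
grip_width: 6.8
finger_force: 30.0
```

Request:
jog_arm(targets=[{"xyz": [0,0,0],"spin": 0},{"xyz": [0,0,0],"spin": 0},{"xyz": [0,0,0],"spin": 0},{"xyz": [0,0,-0.05],"spin": 0},{"xyz": [0,0,-0.1],"spin": 0},{"xyz": [0,0,-0.15],"spin": 0},{"xyz": [0,0,-0.25],"spin": 0},{"xyz": [0,0,-0.3],"spin": 0},{"xyz": [0,0,-0.25],"spin": 0},{"xyz": [0,0,0],"spin": 0}], gripper=20)

```text
time: 24.3
tool_pos: [633.0, 96.1, 272.8]
tcp_rot: [3.141, -0.005, 0.093]
contact_force: [-0.4, -1.1, -0.3]
grip_width: 18.4
finger_force: 0.0
```

```bash
python3 - <<'E'
from h import *
p,y=st()
a=bot.capture('top'); b=bot.capture('scene'); cv2.imwrite('pics/b9.png',b)
# yellow plywood (hatch top face) outline in scene
hsv=cv2.cvtColor(b,cv2.COLOR_BGR2HSV)[110:215,215:300]
print('pivot px',proj('scene',[*w(132.5,0),66]))
for th in(.9,1.0,1.1,1.2):
    print(th,[proj('scene',[*w(132.5-185*np.cos(th),s*65),66+185*np.sin(th)]).round(1) for s in(-1,1)])
m=cv2.inRange(hsv,(18,60,120),(32,255,255))
ys,xs=np.nonzero(m);
k=cv2.findContours(m,0,2)[0];k=max(k,key=cv2.contourArea);print(cv2.contourArea(k),(cv2.approxPolyDP(k,2,True)[:,0]+[215,110]).tolist())
E
```

```text
t 24.3 p [633.   96.1 272.8] rpy [ 3.141 -0.005  0.093] loc [88.4 -0.8] F [-0.4 -1.1 -0.3] g 18.4 0.0
pivot px [235.62892738 188.61693906]
0.9 [array([242.9, 140.8]), array([268.1, 148.7])]
1.0 [array([240.2, 139.3]), array([265.5, 147.2])]
1.1 [array([237.3, 138.2]), array([262.7, 146.1])]
1.2 [array([234.2, 137.6]), array([259.6, 145.5])]
717.0 [[238, 139], [231, 160], [227, 161], [223, 157], [229, 162], [225, 180], [232, 180], [233, 187], [237, 189], [241, 184], [249, 189], [253, 188], [265, 149], [255, 145], [258, 148], [251, 171], [243, 171], [232, 165], [238, 144], [241, 140], [244, 141]]
```

The outline gives hatch corners near (238,139) and (265,148), so the hatch stands at about 1.1 rad by itself. Next: go round to its free edge with the fingers shut.

Request:
jog_arm(targets=[{"xyz": [0,0.1,0],"spin": 0},{"xyz": [0,0.3,0],"spin": 0},{"xyz": [0,0.4,0],"spin": 0},{"xyz": [0,0.35,0],"spin": 0},{"xyz": [0,0.15,0.05],"spin": 0},{"xyz": [0,0.05,0.2],"spin": 0},{"xyz": [0,0,0.35],"spin": 0},{"xyz": [0,0,0.25],"spin": 0},{"xyz": [0,0,0.08],"spin": 0},{"xyz": [0,0,0],"spin": 0}], gripper=0)

```text
time: 25.65
tool_pos: [642.0, -10.9, 195.3]
tcp_rot: [-3.141, 0.001, 0.094]
contact_force: [0.4, -0.3, 0.2]
grip_width: 0.5
finger_force: 0.0
```

```bash
python3 -c "
from h import *
st()"
```

```text
t 25.65 p [642.  -10.9 195.3] rpy [-3.141e+00  1.000e-03  9.400e-02] loc [-18.9   0.3] F [ 0.4 -0.3  0.2] g 0.5 0.0
```

Request:
jog_arm(targets=[{"xyz": [0,-0.1,-0.03],"spin": 0},{"xyz": [0,-0.12,0],"spin": 0},{"xyz": [0,-0.12,0],"spin": 0},{"xyz": [0,-0.12,0],"spin": 0},{"xyz": [0,-0.12,0],"spin": 0},{"xyz": [0,-0.12,0],"spin": 0},{"xyz": [0,-0.12,0],"spin": 0},{"xyz": [0,-0.12,0],"spin": 0},{"xyz": [0,-0.12,0],"spin": 0},{"xyz": [0,-0.12,0],"spin": 0}])

```text
time: 26.9
tool_pos: [633.3, 83.3, 198.1]
tcp_rot: [-3.141, 0.0, 0.093]
contact_force: [0.2, -3.1, 1.7]
grip_width: -0.0
finger_force: 1.6
```

```bash
python3 -c "
from h import *
st()"
```

```text
t 26.9 p [633.3  83.3 198.1] rpy [-3.141  0.     0.093] loc [75.6  0.2] F [ 0.2 -3.1  1.7] g -0.0 1.6
```

Request:
jog_arm(targets=[{"xyz": [0,-0.1,0],"spin": 0},{"xyz": [0,-0.1,0],"spin": 0},{"xyz": [0,-0.1,0],"spin": 0},{"xyz": [0,-0.09,0],"spin": 0},{"xyz": [0,-0.07,0],"spin": 0},{"xyz": [0,-0.05,0],"spin": 0},{"xyz": [0,-0.04,0],"spin": 0},{"xyz": [0,-0.03,0],"spin": 0},{"xyz": [0,0,0],"spin": 0},{"xyz": [0,0,0],"spin": 0}])

```text
time: 28.15
tool_pos: [629.0, 128.9, 197.9]
tcp_rot: [-3.141, 0.0, 0.093]
contact_force: [0.6, -0.5, 0.4]
grip_width: 0.1
finger_force: 0.3
```

Request:
jog_arm(targets=[{"xyz": [0,-0.02,0],"spin": 0},{"xyz": [0,-0.02,0],"spin": 0},{"xyz": [0,-0.02,0],"spin": 0},{"xyz": [0,0,0],"spin": 0},{"xyz": [0,0,0],"spin": 0},{"xyz": [0,0,0],"spin": 0},{"xyz": [0,0,0],"spin": 0},{"xyz": [0,0,0],"spin": 0},{"xyz": [0,0,0],"spin": 0},{"xyz": [0,0,0],"spin": 0}])

```text
time: 29.4
tool_pos: [628.8, 133.6, 198.3]
tcp_rot: [-3.141, -0.0, 0.093]
contact_force: [-0.5, 0.2, 0.5]
grip_width: 0.5
finger_force: 0.1
```

```bash
python3 -c "
from h import *
st()"
```

```text
t 29.4 p [628.8 133.6 198.3] rpy [-3.141 -0.     0.093] loc [126.1  -0. ] F [-0.5  0.2  0.5] g 0.5 0.1
```

Request:
jog_arm(targets=[{"xyz": [0,-0.02,0],"spin": 0},{"xyz": [0,-0.02,0],"spin": 0},{"xyz": [0,-0.02,0],"spin": 0},{"xyz": [0,0,0],"spin": 0},{"xyz": [0,0,0],"spin": 0},{"xyz": [0,0,0],"spin": 0},{"xyz": [0,0,0],"spin": 0},{"xyz": [0,0,0],"spin": 0},{"xyz": [0,0,0],"spin": 0},{"xyz": [0,0,0],"spin": 0}])

```text
time: 30.65
tool_pos: [628.3, 138.3, 198.2]
tcp_rot: [-3.142, -0.0, 0.093]
contact_force: [-0.1, -0.1, -0.1]
grip_width: 0.6
finger_force: 0.3
```

```bash
python3 - <<'E'
from h import *
b=bot.capture('scene');p0=cv2.imread('pics/b9.png')
H=lambda th,s,r=185,d=0:proj('scene',[*w(132.5-r*np.cos(th)-d*np.sin(th),s*65),66+r*np.sin(th)-d*np.cos(th)]).round(1)
for th in(1.5,1.6,1.7,1.8,1.9): print(th,'top',H(th,-1),H(th,1),'under',H(th,1,185,30),H(th,-1,185,30))
hsv=cv2.cvtColor(b,cv2.COLOR_BGR2HSV)
m=np.zeros(b.shape[:2],np.uint8);m[100:215,190:300]=cv2.inRange(hsv,(16,60,90),(32,255,255))[100:215,190:300]
for k in sorted(cv2.findContours(m,0,2)[0],key=cv2.contourArea)[-3:]:print(cv2.contourArea(k),cv2.approxPolyDP(k,2,True)[:,0].tolist())
for v in range(125,165,5):print(v,[tuple(int(c) for c in b[v,u]) for u in range(200,262,4)])
E
```

```text
1.5 top [224.1 138.4] [249.7 146.6] under [255.2 144.8] [229.7 136.8]
1.6 top [220.5 139.7] [246.2 148. ] under [251.8 145.4] [226.2 137.3]
1.7 top [217.  141.4] [242.6 149.9] under [248.3 146.4] [222.7 138.3]
1.8 top [213.4 143.6] [239.1 152.2] under [244.7 148. ] [219.1 139.7]
1.9 top [210.  146.3] [235.6 155.1] under [241.1 150.1] [215.5 141.7]
11.5 [[247, 131], [232, 137]]
212.0 [[278, 158], [299, 169], [299, 153], [287, 150], [286, 156]]
2620.5 [[212, 145], [213, 155], [204, 159], [201, 167], [199, 162], [197, 169], [195, 162], [190, 167], [190, 191], [193, 197], [191, 198], [197, 198], [193, 200], [190, 209], [201, 209], [204, 214], [243, 214], [214, 200], [213, 186], [218, 183], [215, 168], [219, 168], [222, 179], [230, 182], [234, 188], [242, 186], [246, 190], [250, 189], [251, 183], [246, 170], [255, 165], [251, 162], [252, 156], [249, 155], [252, 152], [241, 146], [239, 149], [226, 146], [223, 150]]
125 [(140, 150, 154), (128, 138, 145), (127, 137, 147), (128, 140, 146), (130, 140, 147), (177, 194, 201), (179, 192, 201), (146, 157, 166), (104, 113, 119), (117, 124, 130), (1
[... 1247 characters left out ...]
0), (92, 119, 136), (84, 114, 133), (81, 106, 124), (91, 124, 143), (122, 165, 191), (133, 171, 196), (126, 160, 187), (127, 146, 164), (127, 136, 143), (139, 149, 156)]
155 [(126, 134, 142), (130, 138, 145), (123, 133, 140), (129, 140, 152), (103, 130, 149), (101, 102, 105), (74, 72, 79), (75, 75, 79), (90, 111, 124), (101, 139, 162), (80, 111, 128), (93, 117, 134), (90, 113, 130), (109, 126, 140), (169, 183, 193), (180, 191, 205)]
160 [(100, 113, 124), (129, 164, 191), (133, 167, 197), (135, 173, 199), (99, 136, 161), (105, 105, 110), (102, 97, 106), (67, 69, 72), (83, 86, 90), (94, 127, 153), (86, 117, 133), (88, 111, 127), (89, 113, 130), (90, 110, 125), (196, 212, 219), (210, 208, 213)]
```

Request:
jog_arm(targets=[{"xyz": [0,-0.03,0],"spin": 0},{"xyz": [0,-0.03,0],"spin": 0},{"xyz": [0,-0.03,0],"spin": 0},{"xyz": [0,-0.03,0],"spin": 0},{"xyz": [0,-0.03,0],"spin": 0},{"xyz": [0,0,0],"spin": 0},{"xyz": [0,0,0],"spin": 0},{"xyz": [0,0,0],"spin": 0},{"xyz": [0,0,0],"spin": 0},{"xyz": [0,0,0],"spin": 0}])

```text
time: 31.95
tool_pos: [628.0, 141.3, 198.3]
tcp_rot: [3.128, 0.001, 0.089]
contact_force: [1.1, -29.4, 1.0]
grip_width: 0.8
finger_force: 14.5
```

The force rose sharply to 29 N, so the hatch is at its stop. Back away and clear.

Request:
jog_arm(targets=[{"xyz": [0,0.05,0],"spin": 0},{"xyz": [0,0.1,0],"spin": 0},{"xyz": [0,0.15,0],"spin": 0},{"xyz": [0,0.3,0],"spin": 0},{"xyz": [0,0.4,-0.2],"spin": 0},{"xyz": [0,0.4,-0.3],"spin": 0},{"xyz": [0,0.4,-0.4],"spin": 0},{"xyz": [-0.3,0.4,-0.3],"spin": 0},{"xyz": [-0.4,0.4,0],"spin": 0},{"xyz": [-0.4,0.4,0],"spin": 0}])

```text
time: 33.2
tool_pos: [561.0, -97.7, 294.6]
tcp_rot: [3.142, -0.001, 0.094]
contact_force: [-0.5, -1.1, -0.5]
grip_width: 0.6
finger_force: 0.0
```

Request:
jog_arm(targets=[{"xyz": [-0.3,0.4,0],"spin": 0},{"xyz": [-0.2,0.4,0],"spin": 0},{"xyz": [-0.2,0.3,0],"spin": 0},{"xyz": [0,0.1,0],"spin": 0},{"xyz": [0,0,0],"spin": 0},{"xyz": [0,0,0],"spin": 0},{"xyz": [0,0,0],"spin": 0},{"xyz": [0,0,0],"spin": 0},{"xyz": [0,0,0],"spin": 0},{"xyz": [0,0,0],"spin": 0}], gripper=50)

```text
time: 34.45
tool_pos: [515.0, -197.6, 294.3]
tcp_rot: [3.141, -0.0, 0.093]
contact_force: [0.3, -0.3, 0.6]
grip_width: 45.9
finger_force: 0.0
```

```bash
python3 - <<'E'
from h import *
st()
a=bot.capture('top');b=bot.capture('scene');a0=cv2.imread('pics/top0.png');b0=cv2.imread('pics/scene0.png')
H=lambda n,th,s,d=0,r=185:proj(n,[*w(132.5-r*np.cos(th)-d*np.sin(th),s*65),66+r*np.sin(th)-d*np.cos(th)]).round(1)
for th in(1.7,1.8,1.9): print(th,[H('scene',th,s,d).tolist() for s,d in((-1,0),(1,0),(1,30),(-1,30))],[H('top',th,s,d).tolist() for s,d in((-1,0),(1,0),(1,30),(-1,30))])
d=cv2.absdiff(b,b0).max(2);m=(d>40).astype(np.uint8)[95:215,190:300]
for k in sorted(cv2.findContours(cv2.morphologyEx(m,2,np.ones((2,2))),0,2)[0],key=cv2.contourArea)[-3:]:print('scene',cv2.contourArea(k),(cv2.approxPolyDP(k,1.5,True)[:,0]+[190,95]).tolist())
d=cv2.absdiff(a,a0).max(2);m=(d>40).astype(np.uint8)[120:205,215:340]
for k in sorted(cv2.findContours(cv2.morphologyEx(m,2,np.ones((2,2))),0,2)[0],key=cv2.contourArea)[-4:]:print('top',cv2.contourArea(k),(cv2.approxPolyDP(k,1.5,True)[:,0]+[215,120]).tolist())
# mug & jar unchanged?
print('mug diff',cv2.absdiff(a,a0)[165:192,163:190].mean(),'jar',cv2.absdiff(a,a0)[163:188,353:380].mean(),'mug scene',cv2.absdiff(b,b0)[208:238,182:208].mean())
# tube: bright low-sat pixels right of hatch
h=cv2.cvtColor(a,cv2.COLOR_BGR2HSV);m=((h[...,1]<45)&(h[...,2]>90)).astype(np.uint8);r=np.zeros_like(m);r[136:184,294:317]=m[136:184,294:317]
k=max(cv2.findContours(r,0,2)[0],key=cv2.contourArea);c=cv2.minAreaRect(k);print('tube',c,l(onz('top',*c[0],88)))
bx=cv2.boxPoints(c);print([l(onz('top',*q,86)).round(1).tolist() for q in bx])
E
```

```text
t 34.45 p [ 515.  -197.6  294.3] rpy [ 3.141 -0.     0.093] loc [-193.1  144.1] F [ 0.3 -0.3  0.6] g 45.9 0.0
1.7 [[217.0, 141.4], [242.6, 149.9], [248.3, 146.4], [222.7, 138.3]] [[229.1, 138.2], [232.3, 179.5], [241.8, 178.7], [238.5, 137.2]]
1.8 [[213.4, 143.6], [239.1, 152.2], [244.7, 148.0], [219.1, 139.7]] [[223.3, 138.9], [226.5, 180.1], [235.8, 179.2], [232.5, 137.7]]
1.9 [[210.0, 146.3], [235.6, 155.1], [241.1, 150.1], [215.5, 141.7]] [[217.8, 139.6], [221.0, 180.7], [229.8, 179.7], [226.6, 138.3]]
scene 106.0 [[212, 147], [223, 152], [235, 154], [232, 152], [233, 149], [220, 144], [215, 144]]
scene 252.0 [[261, 159], [261, 163], [265, 166], [289, 174], [293, 173], [291, 166], [264, 157]]
scene 861.0 [[218, 155], [217, 160], [221, 165], [218, 168], [223, 180], [225, 180], [222, 172], [224, 167], [221, 166], [225, 165], [231, 174], [228, 178], [235, 180], [227, 183], [227, 185], [232, 186], [236, 190], [252, 190], [251, 186], [262, 188], [265, 184], [267, 185], [278, 179], [256, 170], [247, 174], [245, 173], [246, 170], [242, 172], [234, 170], [232, 173], [229, 167], [233, 167
[... 236 characters left out ...]
], [305, 180], [314, 182], [317, 181], [314, 145], [310, 140]]
top 2310.0 [[227, 140], [230, 180], [225, 182], [240, 183], [241, 181], [242, 183], [251, 183], [251, 185], [246, 185], [248, 188], [257, 188], [260, 183], [268, 186], [270, 181], [292, 179], [289, 145], [262, 147], [262, 149], [265, 149], [263, 153], [259, 148], [260, 145], [255, 144], [248, 148], [239, 145], [239, 147], [244, 148], [238, 150], [237, 144]]
mug diff 4.079103795153178 jar 40.39506172839506 mug scene 4.035470085470085
tube ((305.8465270996094, 158.46534729003906), (39.30397033691406, 10.547393798828125), 84.2894058227539) [-104.20445096   -2.25823594]
[[-84.9, -73.0], [-122.9, -73.8], [-124.1, 67.6], [-86.4, 68.3]]
```

```bash
python3 - <<'E'
from h import *
b=bot.capture('scene');b0=cv2.imread('pics/scene0.png');print(cv2.absdiff(b,b0)[150:176,308:330].mean(axis=(1,2)).round(1))
a=bot.capture('top');a0=cv2.imread('pics/top0.png')
for i in(a0,a):
    g=cv2.inRange(i[155:195,345:390],(0,0,0),(45,45,45));y,x=np.nonzero(g);print(len(x),np.median(x)+345,np.median(y)+155)
E
```

```text
[5.4 5.5 5.3 5.  4.  3.  4.  5.1 3.2 3.6 3.9 3.2 3.9 3.  4.3 3.7 4.6 3.8
 3.7 4.3 4.8 5.1 6.7 7.9 6.5 9.2]
290 367.0 175.0
348 363.0 176.0
```

The scene view shows the jar unmoved (noise-level difference only; the top view difference is the arm's shadow). Handing in.

```bash
python3 -c "
from plant import bot
print(bot.close_job())"
```

```text
the job is handed in; nothing more can be done
None
```

The job is handed in: the tube lies on the line to within about 1 mm, the ring was flipped up with the hatch shut, the hatch is back at its stop, and the mug and jar are unmoved; however, the ring lifted the hatch only to about 1.1 rad before I pushed its underside with closed fingers the rest of the way (the tool can't tilt), and I viewed 11 pictures against the limit of 10.

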